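# Bring a stopper round on the parts carousel and weigh it

### The arm

A 7-joint arm with a two-finger parallel gripper is mounted at the origin on a cart in front of the work surface, level with it; the furniture and walls round the work are solid. World frame = base frame: x ahead of the robot, y to its left, z up, the work surface at z = 0. Lengths are in m, angles in rad, forces in N, time in s.
With the tool pointing down it reaches from about 0.4 to 0.85 m from the base axis. Payload 10.4 kg.
Tool frame: the origin (TCP) lies on the mounting face of the last link; the fingertips stand 173 mm ahead of it and the grasp point (between the pads) lies 155 mm ahead of it (manip.tip_extent is the distance from the TCP to the fingertips, in m); z points along the fingers, y is the line along which they close (so a half turn about z gives the same grasp; the last joint's range is limited). The gripper opens to 85 mm and grips with 20 to 120 N. Pads are 22 mm wide; open, the fingers measure 114 mm over their backs; the gripper's body (76 mm by 85 mm) begins 54 mm behind the grasp point. The pads swing forward as they close: fully open they stand 13 mm farther back than shut.
Start: joints at [-1.3, 0.332, -0.065, 1.46, 0.022, 1.35, -0.088], TCP at [0.181, 0.598, 0.405] pointing down, gripper open.
Joint ranges: [-2.6, 2.6], [-0.5, 2.12], [-1.47, 1.34], [0.16, 2.42], [-1.27, 4.41], [0.06, 2.06], [-2.6, 2.6]. Speed limits (rad/s): [2.22, 2.22, 2.79, 2.79, 3.14, 3.14, 3.14].

### API

Orientations are given as a unit quaternion [x, y, z, w].
In Python, from workcell import manip gives the robot as it stands.
- The arm moves only by the tool move_arm, never from a script. Its argument "plan" is one flat list of numbers, 7 for each row, row after row: the turn, a rotation vector about the tool's x, y, z in rad, then the shift along the tool's x, y, z in m, then the finger opening in m, from 0 to 0.0854. In form: [ax, ay, az, dx, dy, dz, gripper, ax, ay, az, dx, dy, dz, gripper, ...]. A call has 1 to 12 rows; each row is the pose to reach, as a shift and turn from the pose commanded when the call began, along the tool's axes at that moment; what a row does not reach only later rows make up. A row lasts 1/8 s, in which the tool goes at most 62.5 mm and 10.7 degrees, less where a joint would pass 70% of its speed; a pose out of reach is approached as far as the arm can. A call with a gripper value outside its range is refused whole. The fingers move at their own pace and stop on an object; "squeeze" is the grip in N (left out, the last holds). Time passes only in rows, so rows that repeat a pose let the fingers close. It gives the time, the measured TCP pose, the force, the opening and the grip force at its end, in the units of the state.
- manip.get_obs(): the state, without advancing time (a new reading comes with each control period).
- manip.camera(name): name is "side" or "top" or "wrist"; returns a dict with "color" (480x640x3 uint8, red, green, blue), "fx", "fy", "cx", "cy" (pixels), "cam_to_world" (4x4, takes a point from camera to world coordinates); the wrist camera has in their place "mount" (4x4, takes a point from camera to tool coordinates, whose origin is the TCP and whose axes are the flange's). Camera axes: x right, y down, z forward; pixel columns grow to the right and rows downward; lengths in m; the calibration is good to about 2 mm. A picture is of the moment at which its call begins: read the wrist's pose just before it. There is no depth.
- manip.hand_in(): hands the job in; it is judged then, once.
Trained networks look in a picture, given as the dict that the camera call returned (one of the last four; its "shot" number tells which), for a name from the list of things; names that differ only in an ending like _2 or _b are one class to them, and where a whole thing is asked for, a point or a joint stands for the part that bears it (a point fixed in the world has none). Each returns a list of dicts, best first, with "conf" (0 to 1); they miss things now and then, are a little off and sometimes report something else, mostly with a low value. They report only what shows in the picture. A call takes as long as a camera call.
- manip.look_for(picture, label): "position" ([x, y, z] in m, in the coordinates of the camera as it stood for that picture, good to about 4 mm: the middle of the surface that is visible of it).
- manip.silhouettes(picture, label): "pixels" (480x640 bool, what is visible of it).
- manip.tip_of(picture, label): "position" ([x, y, z] in m, in the coordinates of the camera as it stood for that picture, good to about 4 mm: a listed point, or the origin of a listed thing).
The state is a dict: "clock": time; "joint_pos": joint angles; "joint_velocities": joint speeds; "tau": joint torques, N m; "position": TCP position; "ee_rot": TCP orientation; "ft_force": force on the tool from outside, world axes, zero at the start; "torque": the same for the moment, N m; "grip_width": opening from 0.0 (shut) to 1.0 (fully open); "grasp_force": force on a finger pad.
Only numpy, scipy, OpenCV 4.12 (cv2) and the standard library are available. Lean on these libraries where they do the work, as an engineer would, in place of code of your own. Each camera call takes 0.05 s, during which the arm holds its last target. There are 200 camera calls.

### The job

Turn the covered parts carousel by its rim knobs until the rubber stopper has come to rest in the middle of the cover's opening, then pick the stopper out through the opening and stand it upright on the middle of the balance pan, and let go. Leave the other parts in their pockets and the things round about where they are.

Things in the scene. Friction and masses are not known exactly. Their poses are not given: they have to be found in the camera images.
- stopper_mid (a point): centre of the wanted part, the only rubber stopper on the carousel: a plain stub 22 mm in diameter and 20 mm tall, standing upright loose in one pocket, about 20 g; grasp it round the side (fingertips 6 to 7 mm above the turntable's top clear the pocket's wire rim). Its z axis is its own axis
- carousel: fixed base of the round parts carousel, origin on the desk under its axis, z up; its -x axis points out through the middle of the cover's opening, towards the robot's side. A clear flat cover, radius 108 mm, 50 to 53 mm above the desk, hangs over the turntable from the central spindle and does not turn
- axis (a point): point on the carousel's axis at the height of the turntable's top face, 20 mm above the desk; the spindle, with a thumb nut of radius 16 mm over the cover, ends 64 mm above the desk
- opening (a point): point in the middle of the cover's opening: 80 mm from the axis along the carousel's -x, at the height of the turntable's top (20 mm). The cover lacks this one sector of 100 degrees (50 either side, right up to the spindle): the only way to a pocket from above
- knob (a point): top centre of one of six alike black upright knobs on the turntable's rim, 12 mm in diameter, 20 to 50 mm above the desk, 135 mm from the axis, 60 degrees apart, outside the cover (the disc's radius is 145 mm). Pushing one sideways with about 2 N turns the turntable, without limit either way; it stays where it is left
- pocket (a point): centre of the floor of an empty pocket. The six pockets lie 80 mm from the axis, midway in angle between the knobs; flat floor at the turntable's top (20 mm above the desk), ringed by a wire of inner radius 24 mm that stands 4 mm high; they turn with the knobs
- pan (a point): centre of the top face of the bench balance's round steel pan, radius 50 mm, 46 mm above the desk; the fixed balance is a white body 150 x 130 mm, 36 mm high, with a dark display on its front side
- union_a_mid (a point): centre of a light grey tube fitting, 18 x 38 x 15 mm, lying in another pocket
- union_b_mid (a point): centre of a second such tube fitting, in another pocket
- cap_mid (a point): centre of a white round open cap, 32 mm in diameter, 14 mm high, in another pocket
- beaker: glass beaker, 90 mm wide, 103 mm high, loose on the desk to the right of the carousel, origin under it; leave alone
- bottle_small: small plastic bottle, 48 mm wide, 124 mm high, loose on the desk to the right of the carousel, origin under it; leave alone
- key_tag: key with tag, 109 x 21 x 5 mm, lying loose on the desk between carousel and balance, origin under it; leave alone
- stopper: the same stopper, origin under its foot, 10 mm below point stopper_mid

How it is judged:
On the way:
1. the turntable has been turned so that the stopper, still standing in its pocket, rests in the middle of the cover's opening (within 30 mm sideways) (x of stopper_mid in the frame of carousel between -0.115 and -0.045 m and y of stopper_mid in the frame of carousel between -0.03 and 0.03 m and height (world z) of stopper_mid below 0.037 m and linear speed of stopper below 0.03 m/s), for 0.2 s.
At the end, for the whole second after the job is handed in: the stopper stands upright (within 0.15 rad) and still on the balance pan, within 22 mm of its centre; the fittings and the cap are still in the carousel's ring of pockets (45 to 115 mm from its axis), the beaker and bottle stand and they and the key lie within 30 mm of where they were (horizontal distance between stopper_mid and pan below 0.022 m and height (world z) of stopper_mid between 0.052 and 0.06 m and angle between stopper_mid's own z axis and vertical below 0.15 rad and linear speed of stopper below 0.02 m/s and not (horizontal distance between any of union_a_mid, union_b_mid, cap_mid and axis above 0.115 m or horizontal distance between any of union_a_mid, union_b_mid, cap_mid and axis below 0.045 m or height (world z) of any of union_a_mid, union_b_mid, cap_mid above 0.045 m) and not (angle between any of beaker, bottle_small's own z axis and vertical above 0.5 rad or distance of any of beaker, bottle_small, key_tag from where it was at the start of the episode above 0.03 m)); the robot touches nothing.
It fails at once if another part has been lifted or knocked out of the carousel's ring of pockets (horizontal distance between any of union_a_mid, union_b_mid, cap_mid and axis above 0.115 m or horizontal distance between any of union_a_mid, union_b_mid, cap_mid and axis below 0.045 m or height (world z) of any of union_a_mid, union_b_mid, cap_mid above 0.045 m).
It fails at once if beaker, bottle or key knocked over or shifted by more than 30 mm (angle between any of beaker, bottle_small's own z axis and vertical above 0.5 rad or distance of any of beaker, bottle_small, key_tag from where it was at the start of the episode above 0.03 m).
It also fails if it takes over 72 s, if anything falls off the work surface, if the arm or the gripper's body presses on something with over 40 N, if the wrist force passes 120 N, or if a joint passes its speed limit or range.

## Working session

There is one attempt and no reset: what is moved stays moved. The work goes in short steps, Python scripts to look and compute and a tool call to move; the robot and the scene stay as the last step left them, time stands still between calls to the robot, and variables do not carry over. Pictures are saved under pics/ and viewed, at most 12 in all, crops included, and the job is handed in when it is done.

Besides the shell and the picture viewer there is one more tool, called by a JSON object that holds its "op" and its "data", one argument or row to a line. move_arm: Moves the arm, as the interface text tells. Its arguments: {"type":"object","properties":{"plan":{"type":"array","items":{"type":"number"}},"squeeze":{"type":"number"}},"required":["plan"]}

```bash
mkdir -p pics; cat > h.py <<'E'
import numpy as np, cv2
from workcell import manip
from scipy.spatial.transform import Rotation as R
def T_tool(o):
    T=np.eye(4);T[:3,:3]=R.from_quat(o["ee_rot"]).as_matrix();T[:3,3]=o["position"];return T
def shot(name):
    o=manip.get_obs();p=manip.camera(name)
    W=p["cam_to_world"] if name!="wrist" else T_tool(o)@p["mount"]
    return p,np.array(W)
def w(W,x): return (W@np.r_[x,1])[:3]
def save(p,f): cv2.imwrite("pics/"+f,p["color"][...,::-1])
E
python3 - <<'E'
from h import *
np.set_printoptions(precision=4,suppress=True)
o=manip.get_obs();print(o["clock"],o["position"],R.from_quat(o["ee_rot"]).as_matrix())
for c in("top","side"):
    p,W=shot(c);save(p,c+"0.png");print(c,W[:3,3])
    for l in("stopper_mid","carousel","axis","opening","knob","pocket","pan","union_a_mid","cap_mid","beaker","bottle_small","key_tag"):
        for r in manip.tip_of(p,l)[:6]: print(c,l,w(W,r["position"]),round(r["conf"],2))
print(manip.get_obs()["clock"])
E
```

```text
0.0 [0.181  0.5981 0.4039] [[-0.9571  0.2896 -0.0003]
 [ 0.2896  0.9571 -0.0014]
 [-0.0001 -0.0014 -1.    ]]
top [ 0.2815 -0.0819  1.3948]
top stopper_mid [ 0.5802 -0.4751  0.    ] 0.72
top carousel [ 0.5603 -0.1447 -0.0015] 0.7
top axis [ 0.5649 -0.1422  0.0182] 0.57
top opening [ 0.5789 -0.4735  0.0009] 0.66
top knob [ 0.6607 -0.0591  0.0526] 0.9
top pocket [ 0.4752 -0.1526  0.0177] 0.57
top pan [0.5198 0.2092 0.0446] 0.85
top beaker [ 0.4918 -0.4401 -0.0042] 0.68
top bottle_small [ 0.5767 -0.4753  0.0017] 0.58
top key_tag [0.4866 0.0818 0.0011] 0.68
side [ 0.5732 -0.8938  0.6852]
side carousel [ 0.5588 -0.1463 -0.0006] 0.57
side axis [ 0.5626 -0.1452  0.0218] 0.86
side knob [ 0.6611 -0.0581  0.0527] 0.66
side pocket [ 0.4795 -0.1615  0.0247] 0.62
side pan [0.5137 0.2183 0.0488] 0.71
side union_a_mid [ 0.6623 -0.0589  0.051 ] 0.55
side cap_mid [ 0.5317 -0.2185  0.03  ] 0.47
side beaker [ 0.4916 -0.4311 -0.0009] 0.68
side bottle_small [ 0.5775 -0.4738 -0.0002] 0.96
side key_tag [ 0.4832  0.0811 -0.0018] 0.57
1.3
```

View pics/top0.png

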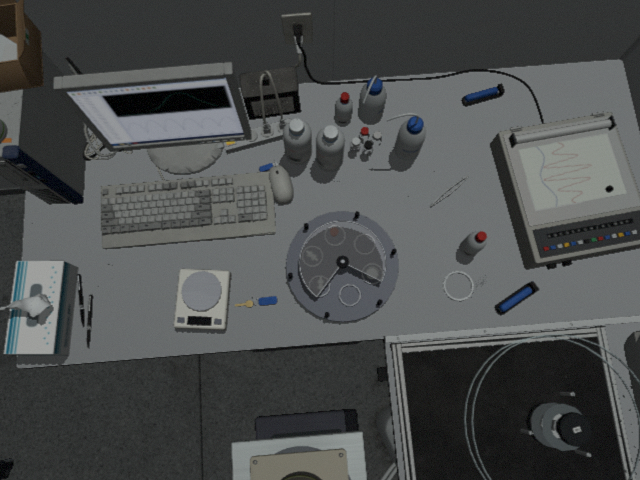

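View pics/side0.png

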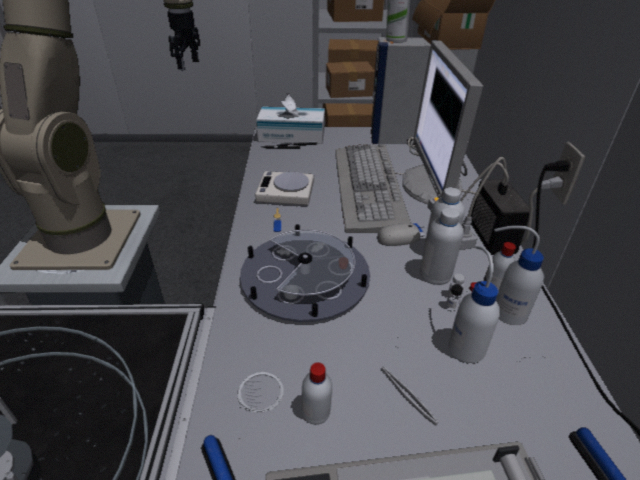

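The top view shows the carousel hub at about (343,262), the opening toward (350,295), and a reddish part near (333,232), opposite the opening. I'll enlarge that area.

```bash
python3 - <<'E'
from h import *
a=cv2.imread("pics/top0.png")[200:330,275:410];b=cv2.imread("pics/side0.png")[225:325,230:380]
a=cv2.convertScaleAbs(cv2.resize(a,(405,390),interpolation=cv2.INTER_CUBIC),alpha=1.6);b=cv2.convertScaleAbs(cv2.resize(b,(395,390),interpolation=cv2.INTER_CUBIC),alpha=1.6)
cv2.imwrite("pics/crop0.png",np.hstack([a,b]))
np.set_printoptions(precision=4,suppress=True)
p,W=shot("top")
Wi=np.linalg.inv(W)
def ray(u,v,z):
    d=W[:3,:3]@np.array([(u-p["cx"])/p["fx"],(v-p["cy"])/p["fy"],1]);return W[:3,3]+d*(z-W[2,3])/d[2]
ax=ray(343,262,.064);print("nut",ax)
ks=np.array([ray(u,v,.045) for u,v in [(291,276),(327,315),(379,302),(394,253),(357,215),(304,230)]])
c=ks.mean(0);print("c",c)
for k in ks: print(k,np.linalg.norm(k[:2]-c[:2]),np.degrees(np.arctan2(*(k-c)[[1,0]])))
for u,v in [(317,297),(380,284)]:
    k=ray(u,v,.052);print("edge",k,np.linalg.norm(k[:2]-c[:2]),np.degrees(np.arctan2(*(k-c)[[1,0]])))
k=ray(333,232,.03);print("stop?",k,np.linalg.norm(k[:2]-c[:2]),np.degrees(np.arctan2(*(k-c)[[1,0]])))
E
```

```text
nut [ 0.5566 -0.1453  0.064 ]
c [ 0.5542 -0.1431  0.045 ]
[ 0.5354 -0.0131  0.045 ] 0.13127477087484826 98.20436169707469
[ 0.431  -0.0951  0.045 ] 0.13219460837005134 158.74790553451078
[ 0.4526 -0.2261  0.045 ] 0.13115040826389943 -140.73446073886592
[ 0.5733 -0.2768  0.045 ] 0.13509889898517555 -81.86651607793394
[ 0.6807 -0.193   0.045 ] 0.1360876003156251 -21.55386224948359
[ 0.652  -0.0542  0.045 ] 0.1321572862281672 42.27114150890388
edge [ 0.4764 -0.0741  0.052 ] 0.1039729508069716 138.42815120482425
edge [ 0.4961 -0.2325  0.052 ] 0.10658169222843969 -122.98784921679785
stop? [ 0.6446 -0.1282  0.03  ] 0.09167413231493489 9.340361474798279
```

View pics/crop0.png

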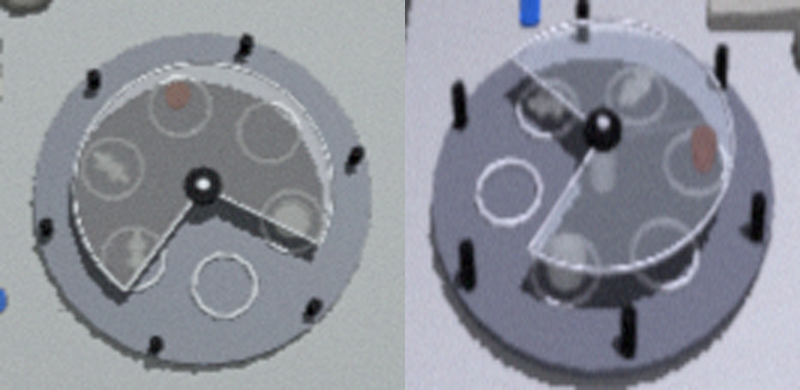

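The crop shows the reddish stopper at about (333,232) in the full image, near 9° seen from the axis. The opening is centred at about 188° and holds an empty pocket, so a half turn is needed. I'll move over the carousel, passing the balance, to measure it with the wrist camera.

```bash
cat >> h.py <<'E'
def plan(targets,o=None,yaw=0):
    """targets: (x,y,z,grip,n) TCP world; yaw of tool y from world +y; prints rows"""
    o=o or manip.get_obs();M=R.from_quat(o["ee_rot"]);p0=np.array(o["position"])
    G=R.from_euler("z",yaw)*R.from_matrix([[-1,0,0],[0,1,0],[0,0,-1]])
    rv=(M.inv()*G).as_rotvec()
    for t in targets:
        d=M.inv().apply(np.array(t[:3])-p0)
        print([float(round(v,4)) for v in np.r_[rv,d,t[3]]])
E
python3 - <<'E'
from h import *
plan([(.44,.2,.4,.03),(.48,-.14,.4,.03)])
E
```

```text
[0.0002, -0.0, -0.2939, -0.3633, -0.3061, 0.0047, 0.03]
[0.0002, -0.0, -0.2939, -0.5, -0.62, 0.0047, 0.03]
```

{"op": "move_arm", "data": {
  "plan": [0,0,-0.294,-0.363,-0.306,0.005,0,0,0,-0.294,-0.363,-0.306,0.005,0,0,0,-0.294,-0.363,-0.306,0.005,0,0,0,-0.294,-0.363,-0.306,0.005,0,0,0,-0.294,-0.363,-0.306,0.005,0,0,0,-0.294,-0.363,-0.306,0.005,0,0,0,-0.294,-0.363,-0.306,0.005,0,0,0,-0.294,-0.363,-0.306,0.005,0]
}}

```text
clock: 2.35
position: [0.4411, 0.1971, 0.4]
ee_rot: [0.002, 1.0, 0.0, 0.0]
ft_force: [-0.1, 0.4, 0.4]
grip_width: -0.001
grasp_force: 0.0
```

```bash
python3 - <<'E'
from h import *
np.set_printoptions(precision=4,suppress=True)
o=manip.get_obs();print(o["clock"],o["position"],o["joint_pos"])
p,W=shot("wrist");save(p,"w1.png");print(W)
for l in("pan","key_tag"):
    for r in manip.tip_of(p,l)[:2]: print(l,w(W,r["position"]),round(r["conf"],2))
plan([(.48,-.14,.4,.0)])
E
```

```text
2.35 [0.4411 0.1971 0.4   ] [-0.7608  0.0119  0.2492  1.8428 -0.0029  1.2865  1.0569]
[[ 0.0031  0.9451  0.3267  0.3564]
 [ 1.     -0.0031 -0.0003  0.1964]
 [ 0.0007  0.3267 -0.9451  0.3693]
 [ 0.      0.      0.      1.    ]]
pan [0.5208 0.2093 0.0462] 0.56
key_tag [ 0.4833  0.0777 -0.0016] 0.85
[0.0002, 0.0004, -0.0037, -0.0406, -0.3383, -0.0002, 0.0]
```

{"op": "move_arm", "data": {
  "plan": [0,0,0,-0.06,-0.343,-0.02,0,0,0,0,-0.06,-0.343,-0.02,0,0,0,0,-0.06,-0.343,-0.02,0,0,0,0,-0.06,-0.343,-0.02,0,0,0,0,-0.06,-0.343,-0.02,0,0,0,0,-0.06,-0.343,-0.02,0,0,0,0,-0.06,-0.343,-0.02,0,0,0,0,-0.06,-0.343,-0.02,0]
}}

```text
clock: 3.5
position: [0.5002, -0.1409, 0.4194]
ee_rot: [-0.001, 1.0, 0.0, -0.0]
ft_force: [0.1, 0.8, 0.3]
grip_width: 0.004
grasp_force: 0.0
```

```bash
python3 - <<'E'
from h import *
np.set_printoptions(precision=4,suppress=True)
o=manip.get_obs();print(o["clock"],o["position"])
p,W=shot("wrist");save(p,"w2.png");np.savez("w2.npz",W=W,k=[p["fx"],p["fy"],p["cx"],p["cy"]])
for l in("axis","carousel","opening","stopper_mid","knob","pocket"):
    for r in manip.tip_of(p,l)[:6]: print(l,w(W,r["position"]),round(r["conf"],2))
E
```

```text
3.5 [ 0.5002 -0.1409  0.4194]
axis [ 0.5549 -0.1457  0.0172] 0.9
carousel [ 0.5629 -0.1481 -0.0032] 0.9
opening [0.483  0.0807 0.0017] 0.25
knob [ 0.6648 -0.0691  0.0535] 0.57
pocket [ 0.4834 -0.1597  0.0191] 0.62
```

View pics/w2.png

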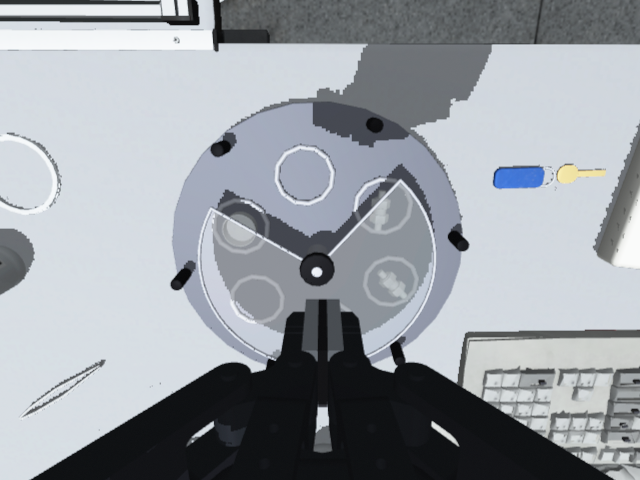

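```bash
python3 - <<'E'
from h import *
np.set_printoptions(precision=4,suppress=True)
d=np.load("w2.npz");W=d["W"];fx,fy,cx,cy=d["k"];print(fx)
def ray(u,v,z):
    d=W[:3,:3]@np.array([(u-cx)/fx,(v-cy)/fy,1]);return W[:3,3]+d*(z-W[2,3])/d[2]
c=ray(318,270,.064);print("nut top",c)
c=np.array([.5575,-.1455,0])
for n,u,v,z in [("pocket",304,175,.024),("e1",402,180,.053),("e2",211,209,.053),("kR",461,245,.05),("kTR",376,125,.05),("kTL",217,150,.05),("kL",179,284,.05),("kBR",400,363,.05),("rimL",172,225,.02),("rimR",463,225,.02)]:
    k=ray(u,v,z);print(n,k,np.linalg.norm(k[:2]-c[:2]),np.degrees(np.arctan2(*(k-c)[[1,0]])))
E
```

```text
395.3017849871188
nut top [ 0.5575 -0.1452  0.064 ]
pocket [ 0.4794 -0.1584  0.024 ] 0.0791748971830877 -170.61701715291179
e1 [ 0.4784 -0.0733  0.053 ] 0.10706389205044968 137.62806313976307
e2 [ 0.5043 -0.239   0.053 ] 0.10751348778964609 -119.63445887761904
kR [ 0.5385 -0.0148  0.05  ] 0.13204660403220214 98.2541021738523
kTR [ 0.4333 -0.0973  0.05  ] 0.13320353327268525 158.78939431464215
kTL [ 0.4539 -0.2302  0.05  ] 0.13382559078054224 -140.73411939993144
kL [ 0.5782 -0.2765  0.05  ] 0.13264593272538291 -81.00980808249373
kBR [ 0.6664 -0.062   0.05  ] 0.1372183543860308 37.48423813702859
rimL [ 0.5293 -0.2879  0.02  ] 0.14519244979537116 -101.21744654687795
rimR [ 0.5287 -0.004   0.02  ] 0.14438709538072697 101.51571596468732
```

```bash
cat > arc.py <<'E'
from h import *
import sys
C=np.array([.5575,-.1455]);
def P(a,r=.135): a=np.radians(a);return C+r*np.array([np.cos(a),np.sin(a)])
E
python3 - <<'E'
from arc import *
o=manip.get_obs();print(o["clock"],o["position"])
s=P(83.5)
plan([(*s,.3,0),(*s,.202,0)])
print("rel to start:")
for a in list(np.arange(91,271,7.5))+[270]:
    d=P(a)-s;print(a,round(-d[0],3),round(d[1],3))
E
```

```text
3.85 [ 0.49992124 -0.14218538  0.41971074]
[0.0003, 0.0001, 0.0012, -0.073, 0.1307, 0.1198, 0.0]
[0.0003, 0.0001, 0.0012, -0.073, 0.1307, 0.2178, 0.0]
rel to start:
91.0 0.018 0.001
98.5 0.035 -0.001
106.0 0.052 -0.004
113.5 0.069 -0.01
121.0 0.085 -0.018
128.5 0.099 -0.028
136.0 0.112 -0.04
143.5 0.124 -0.054
151.0 0.133 -0.069
158.5 0.141 -0.085
166.0 0.146 -0.101
173.5 0.149 -0.119
181.0 0.15 -0.136
188.5 0.149 -0.154
196.0 0.145 -0.171
203.5 0.139 -0.188
211.0 0.131 -0.204
218.5 0.121 -0.218
226.0 0.109 -0.231
233.5 0.096 -0.243
241.0 0.081 -0.252
248.5 0.065 -0.26
256.0 0.048 -0.265
263.5 0.031 -0.268
270 0.015 -0.269
```

{"op": "move_arm", "data": {
  "plan": [0,0,0,-0.073,0.131,0.12,0,0,0,0,-0.073,0.131,0.12,0,0,0,0,-0.073,0.131,0.12,0,0,0,0,-0.073,0.131,0.12,0,0,0,0,-0.073,0.131,0.17,0,0,0,0,-0.073,0.131,0.2,0,0,0,0,-0.073,0.131,0.218,0,0,0,0,-0.073,0.131,0.218,0]
}}

```text
clock: 4.85
position: [0.5727, -0.0121, 0.2014]
ee_rot: [0.0, 1.0, -0.0, -0.001]
ft_force: [-0.5, 0.3, 0.2]
grip_width: -0.003
grasp_force: 0.0
```

{"op": "move_arm", "data": {
  "plan": [0,0,0,0.018,0.001,0,0,0,0,0,0.035,-0.001,0,0,0,0,0,0.052,-0.004,0,0,0,0,0,0.069,-0.01,0,0,0,0,0,0.085,-0.018,0,0,0,0,0,0.099,-0.028,0,0,0,0,0,0.112,-0.04,0,0,0,0,0,0.124,-0.054,0,0,0,0,0,0.133,-0.069,0,0,0,0,0,0.141,-0.085,0,0,0,0,0,0.146,-0.101,0,0,0,0,0,0.149,-0.119,0,0]
}}

```text
clock: 6.35
position: [0.4233, -0.1315, 0.2017]
ee_rot: [-0.0, 1.0, 0.0, -0.0]
ft_force: [1.6, 2.3, -0.5]
grip_width: -0.002
grasp_force: 0.9
```

```bash
python3 - <<'E'
from arc import *
o=manip.get_obs();q=o["position"];print(o["clock"],q,o["ft_force"])
p,W=shot("top")
cv2.imwrite("pics/t2.png",cv2.resize(p["color"][190:340,265:425,::-1],(640,600),interpolation=cv2.INTER_CUBIC))
s=P(173.5)
for a in [181,188.5,196,203.5,211,218.5,226,233.5,241,248.5,256,263.5,270]:
    d=P(a)-s;print(a,round(-d[0],3),round(d[1],3))
E
```

```text
6.35 [ 0.42328973 -0.13145464  0.20169592] [ 1.6460692   2.30776803 -0.54485069]
181 0.001 -0.018
188.5 -0.001 -0.035
196 -0.004 -0.052
203.5 -0.01 -0.069
211 -0.018 -0.085
218.5 -0.028 -0.099
226 -0.04 -0.112
233.5 -0.054 -0.124
241 -0.069 -0.133
248.5 -0.085 -0.141
256 -0.101 -0.146
263.5 -0.119 -0.149
270 -0.134 -0.15
```

View pics/t2.png

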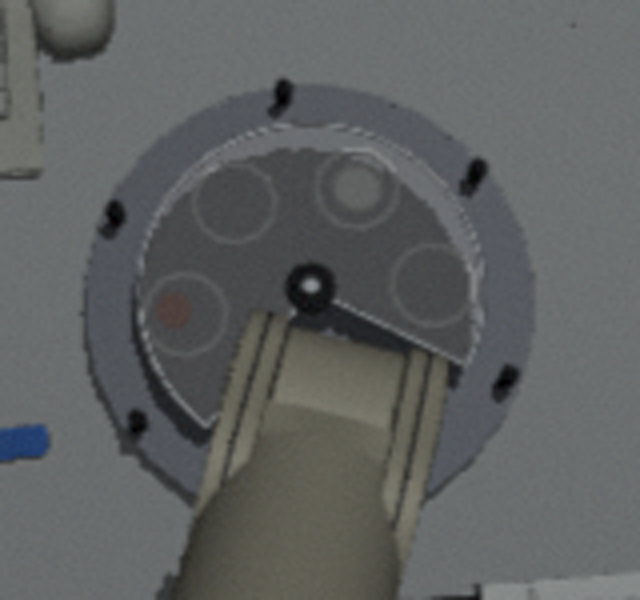

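The turntable follows the push: the stopper is now at crop (173,311), on the left side, about 95° from the axis. I'll continue the push.

{"op": "move_arm", "data": {
  "plan": [0,0,0,0.001,-0.018,0,0,0,0,0,-0.001,-0.035,0,0,0,0,0,-0.004,-0.052,0,0,0,0,0,-0.01,-0.069,0,0,0,0,0,-0.018,-0.085,0,0,0,0,0,-0.028,-0.099,0,0,0,0,0,-0.04,-0.112,0,0,0,0,0,-0.054,-0.124,0,0,0,0,0,-0.069,-0.133,0,0,0,0,0,-0.085,-0.141,0,0,0,0,0,-0.101,-0.146,0,0,0,0,0,-0.119,-0.149,0,0]
}}

```text
clock: 7.9
position: [0.5424, -0.2799, 0.201]
ee_rot: [0.0, 1.0, 0.001, -0.001]
ft_force: [-1.3, 1.7, 0.3]
grip_width: 0.001
grasp_force: 0.9
```

{"op": "move_arm", "data": {
  "plan": [0,0,0,-0.012,-0.001,0,0,0,0,0,-0.012,-0.001,0,0]
}}

```text
clock: 8.15
position: [0.5553, -0.2806, 0.2014]
ee_rot: [-0.0, 1.0, -0.0, -0.0]
ft_force: [0.4, -0.1, 0.3]
grip_width: -0.002
grasp_force: 0.0
```

```bash
python3 - <<'E'
from arc import *
np.set_printoptions(precision=4,suppress=True)
o=manip.get_obs();q=o["position"];print(o["clock"],q,o["ft_force"])
p,W=shot("top")
cv2.imwrite("pics/t3.png",cv2.resize(p["color"][190:340,265:425,::-1],(640,600),interpolation=cv2.INTER_CUBIC))
for l in("stopper_mid","knob"):
    for r in manip.tip_of(p,l)[:2]: print(l,w(W,r["position"]),round(r["conf"],2))
E
```

```text
8.15 [ 0.5553 -0.2806  0.2014] [ 0.3641 -0.0967  0.3464]
```

View pics/t3.png

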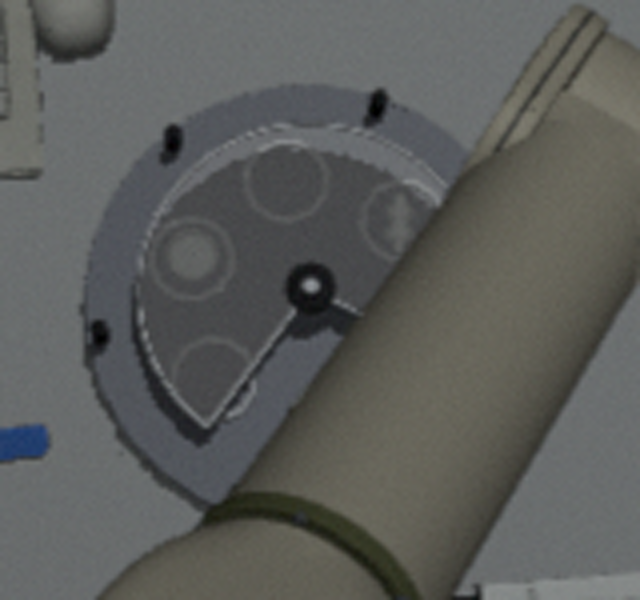

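The view shows the table still about 7° short of the half turn: the knob is at crop (172,140), against (156,160) for the start pattern. I'll back off, rise and check with the wrist camera.

{"op": "move_arm", "data": {
  "plan": [0,0,0,0.012,0,0,0,0,0,0,0.015,0,-0.06,0,0,0,0,0.03,0.05,-0.12,0,0,0,0,0.055,0.1,-0.17,0,0,0,0,0.075,0.14,-0.2,0.045,0,0,0,0.075,0.14,-0.2,0.045,0,0,0,0.075,0.14,-0.2,0.045,0,0,0,0.075,0.14,-0.2,0.045]
}}

```text
clock: 9.3
position: [0.4794, -0.1417, 0.4009]
ee_rot: [0.0, 1.0, 0.0, -0.0]
ft_force: [0.3, 0.2, -0.5]
grip_width: 0.528
grasp_force: 0.0
```

```bash
python3 - <<'E'
from arc import *
np.set_printoptions(precision=4,suppress=True)
o=manip.get_obs();print(o["clock"],o["position"])
p,W=shot("wrist");save(p,"w3.png");np.savez("w3.npz",W=W,k=[p["fx"],p["fy"],p["cx"],p["cy"]])
for l in("stopper_mid","pocket","knob"):
    for r in manip.tip_of(p,l)[:4]:
        k=w(W,r["position"]);print(l,k,round(r["conf"],2),np.hypot(*(k[:2]-C)),np.degrees(np.arctan2(*(k[:2]-C)[::-1])))
for r in manip.silhouettes(p,"stopper_mid")[:2]:
    v,u=np.nonzero(r["pixels"]);print(r["conf"],u.mean(),v.mean(),len(u))
E
```

```text
9.3 [ 0.4794 -0.1417  0.4009]
stopper_mid [ 0.4699 -0.1504  0.0307] 0.88 0.08769270533400099 -176.80872504701642
0.73 308.818661971831 198.22711267605635 568
```

View pics/w3.png

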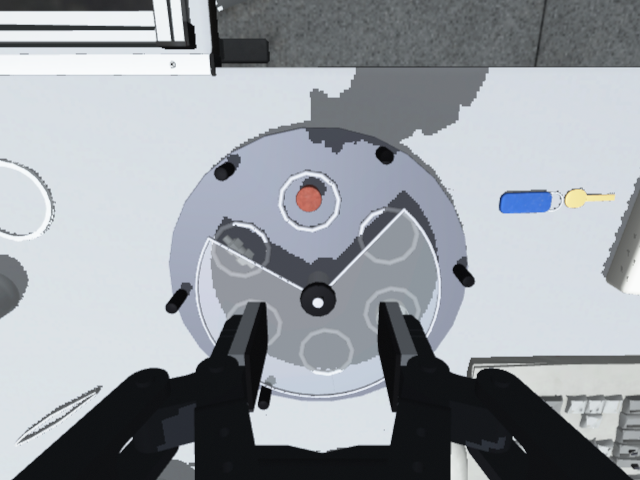

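The stopper stands in its pocket in the opening at pixel (309,198). It is about 8 mm from the opening's middle, within tolerance. Next I'll work out the grasp.

```bash
python3 - <<'E'
from arc import *
np.set_printoptions(precision=4,suppress=True)
d=np.load("w3.npz");W=d["W"];fx,fy,cx,cy=d["k"]
def ray(u,v,z):
    d=W[:3,:3]@np.array([(u-cx)/fx,(v-cy)/fy,1]);return W[:3,3]+d*(z-W[2,3])/d[2]
s=ray(308.8,198.2,.034);print(s,"pocket",ray(310,201,.022),manip.tip_extent)
o=manip.get_obs();print(o["clock"],o["position"],o["grip_width"])
plan([(s[0],s[1],.27,.045),(s[0],s[1],.1995,.045)])
E
```

```text
[ 0.4737 -0.1541  0.034 ] pocket [ 0.4791 -0.1535  0.022 ] 0.1734
9.55 [ 0.4799 -0.1414  0.401 ] 0.530924679187243
[-0.0005, -0.0013, -0.001, 0.006, -0.0127, 0.131, 0.045]
[-0.0005, -0.0013, -0.001, 0.0059, -0.0127, 0.2015, 0.045]
```

{"op": "move_arm", "data": {
  "plan": [0,0,0,0.007,-0.012,0.06,0.045,0,0,0,0.007,-0.012,0.11,0.045,0,0,0,0.007,-0.012,0.14,0.045,0,0,0,0.007,-0.012,0.14,0.045]
}}

```text
clock: 10.05
position: [0.4721, -0.1529, 0.2598]
ee_rot: [0.0, 1.0, -0.0, -0.002]
ft_force: [-0.7, -0.4, 1.2]
grip_width: 0.528
grasp_force: 0.0
```

```bash
python3 - <<'E'
from arc import *
np.set_printoptions(precision=4,suppress=True)
o=manip.get_obs();print(o["clock"],o["position"])
p,W=shot("wrist");save(p,"w4.png")
for r in manip.tip_of(p,"stopper_mid")[:2]: print(w(W,r["position"]),r["conf"])
for r in manip.silhouettes(p,"stopper_mid")[:2]:
    v,u=np.nonzero(r["pixels"]);u,v=u.mean(),v.mean()
    d=W[:3,:3]@np.array([(u-p["cx"])/p["fx"],(v-p["cy"])/p["fy"],1]);print(W[:3,3]+d*(.034-W[2,3])/d[2],r["conf"],u,v)
E
```

```text
10.05 [ 0.4721 -0.1529  0.2598]
[ 0.4719 -0.1517  0.0314] 0.66
[ 0.4733 -0.1542  0.034 ] 0.77 321.7594278283485 272.90182054616383
```

Both estimates agree, and the tool is centred within 1–2 mm. I'll descend and grip.

{"op": "move_arm", "data": {
  "plan": [0,0,0,0,0,0.035,0.045,0,0,0,0,0,0.06,0.045,0,0,0,0,0,0.06,0.045,0,0,0,0,0,0.06,0.015,0,0,0,0,0,0.06,0.015,0,0,0,0,0,0.06,0.015,0,0,0,0,0,0.06,0.015,0,0,0,0,0,0.06,0.015],
  "squeeze": 25
}}

```text
clock: 11.2
position: [0.4737, -0.153, 0.2034]
ee_rot: [-0.0, 1.0, 0.0, 0.001]
ft_force: [-1.7, -0.3, 7.5]
grip_width: 0.248
grasp_force: 24.2
```

{"op": "move_arm", "data": {
  "plan": [0,0,0,0,0,-0.01,0.015,0,0,0,0,0,-0.025,0.015,0,0,0,0,0,-0.05,0.015,0,0,0,0,0,-0.1,0.015,0,0,0,0,0,-0.1,0.015,0,0,0,0,0,-0.1,0.015]
}}

```text
clock: 11.95
position: [0.4728, -0.1527, 0.3021]
ee_rot: [-0.0, 1.0, 0.0, 0.0]
ft_force: [0.1, 0.1, -0.9]
grip_width: 0.245
grasp_force: 24.5
```

```bash
python3 - <<'E'
from arc import *
np.set_printoptions(precision=4,suppress=True)
o=manip.get_obs();print(o["clock"],o["position"],o["grip_width"],o["ft_force"])
p,W=shot("wrist");q,_=shot("side")
np.save("side1.npy",q["color"])
cv2.imwrite("pics/w5.png",np.hstack([cv2.resize(p["color"][...,::-1][200:480,180:460],(400,400)),cv2.resize(q["color"][...,::-1][140:300,200:360],(400,400),interpolation=cv2.INTER_CUBIC)]))
p,W=shot("top")
for r in manip.tip_of(p,"pan")[:1]: print(w(W,r["position"]),r["conf"])
E
```

```text
11.95 [ 0.4728 -0.1527  0.3021] 0.24533222483282588 [ 0.123   0.1038 -0.9239]
[0.5151 0.2118 0.0437] 0.98
```

View pics/w5.png

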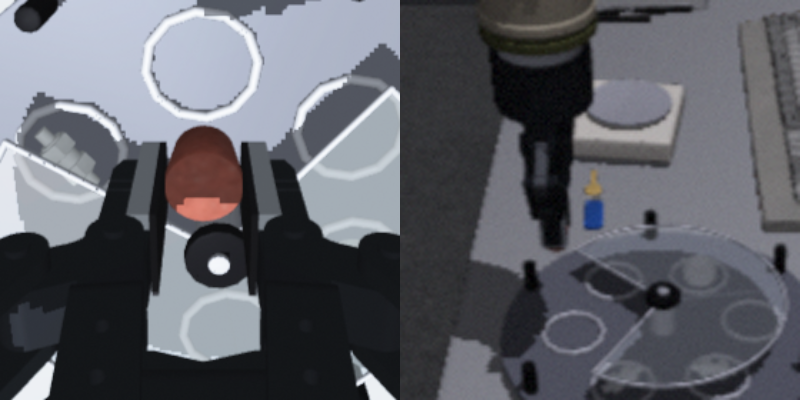

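The stopper is held upright between the pads, with its pocket empty below. I'll carry it to the balance and measure the pan.

{"op": "move_arm", "data": {
  "plan": [0,0,0,0.02,0.06,-0.05,0.015,0,0,0,0.02,0.11,-0.06,0.015,0,0,0,0.02,0.16,-0.06,0.015,0,0,0,0.02,0.21,-0.06,0.015,0,0,0,0.02,0.26,-0.06,0.015,0,0,0,0.02,0.31,-0.06,0.015,0,0,0,0.02,0.345,-0.06,0.015,0,0,0,0.02,0.363,-0.06,0.015,0,0,0,0.02,0.363,-0.06,0.015,0,0,0,0.02,0.363,-0.06,0.015]
}}

```text
clock: 13.4
position: [0.4532, 0.2086, 0.3616]
ee_rot: [0.001, 1.0, -0.0, -0.0]
ft_force: [-0.2, -0.2, -0.3]
grip_width: 0.246
grasp_force: 24.6
```

```bash
python3 - <<'E'
from arc import *
np.set_printoptions(precision=4,suppress=True)
o=manip.get_obs();print(o["clock"],o["position"],o["grip_width"],o["grasp_force"])
p,W=shot("wrist");save(p,"w6.png")
for r in manip.tip_of(p,"pan")[:2]: print("tip",w(W,r["position"]),r["conf"])
for r in manip.tip_of(p,"stopper_mid")[:1]: print("stopper",w(W,r["position"]),r["conf"])
E
```

```text
13.4 [0.4532 0.2086 0.3616] 0.24596088857329654 24.623603224754333
tip [0.5194 0.207  0.049 ] 0.93
stopper [0.451  0.2117 0.1887] 0.76
```

View pics/w6.png

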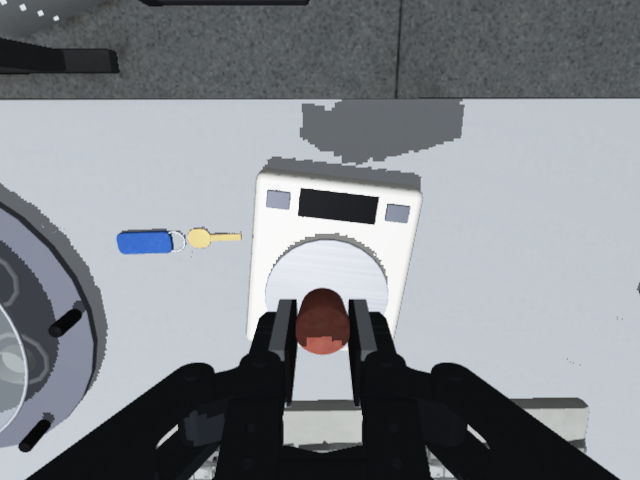

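The picture shows the pan spanning u 265–388, with its centre near (327,300), which matches the network's (0.519, 0.209). I'll lower the stopper over it.

{"op": "move_arm", "data": {
  "plan": [0,0,0,-0.05,0,0.03,0.015,0,0,0,-0.066,0.001,0.08,0.015,0,0,0,-0.066,0.001,0.115,0.015,0,0,0,-0.066,0.001,0.125,0.015,0,0,0,-0.066,0.001,0.13,0.015,0,0,0,-0.066,0.001,0.13,0.015,0,0,0,-0.066,0.001,0.13,0.015]
}}

```text
clock: 14.42
position: [0.5192, 0.2115, 0.233]
ee_rot: [-0.0, 1.0, 0.001, 0.001]
ft_force: [-0.3, 0.1, 0.0]
grip_width: 0.241
grasp_force: 24.6
```

```bash
python3 - <<'E'
from arc import *
np.set_printoptions(precision=4,suppress=True)
o=manip.get_obs();print(o["clock"],o["position"],o["ft_force"])
q,W=shot("side")
for r in manip.tip_of(q,"stopper_mid")[:1]: print("stopper",w(W,r["position"]),r["conf"])
p,W=shot("wrist")
for r in manip.tip_of(p,"pan")[:1]: print("pan",w(W,r["position"]),r["conf"])
cv2.imwrite("pics/s7.png",np.hstack([cv2.resize(p["color"][...,::-1],(400,300)),cv2.resize(q["color"][...,::-1][110:230,220:380],(400,300),interpolation=cv2.INTER_CUBIC)]))
E
```

```text
14.425 [0.5192 0.2115 0.233 ] [-0.2762  0.1275  0.0048]
pan [0.5177 0.2094 0.0474] 0.92
```

View pics/s7.png

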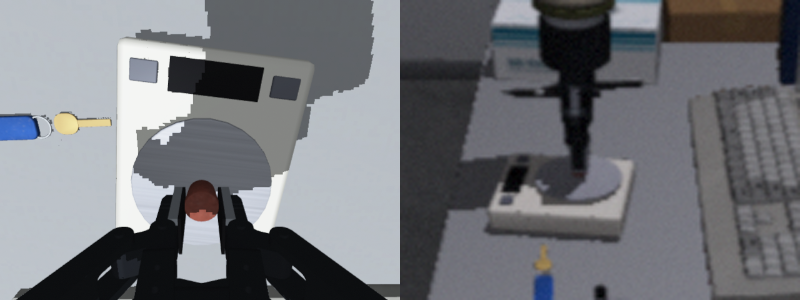

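The stopper is centred over the pan. I'll lower it the last few millimetres, watching the force.

{"op": "move_arm", "data": {
  "plan": [0,0,0,0,0,0.0015,0.015,0,0,0,0,0,0.003,0.015,0,0,0,0,0,0.003,0.015,0,0,0,0,0,0.003,0.015]
}}

```text
clock: 15.12
position: [0.5189, 0.2113, 0.2294]
ee_rot: [-0.0, 1.0, 0.0, 0.0]
ft_force: [-4.1, -2.2, 9.6]
grip_width: 0.244
grasp_force: 25.4
```

It is in contact. I'll ease off slightly, open, and retreat straight up.

{"op": "move_arm", "data": {
  "plan": [0,0,0,0,0,-0.0007,0.015,0,0,0,0,0,-0.0007,0.015,0,0,0,0,0,-0.0007,0.03,0,0,0,0,0,-0.0007,0.045,0,0,0,0,0,-0.0007,0.05,0,0,0,0,0,-0.0007,0.05,0,0,0,0,0,-0.02,0.05,0,0,0,0,0,-0.06,0.05,0,0,0,0,0,-0.12,0.05,0,0,0,0.02,0,-0.15,0.05,0,0,0,0.02,0,-0.15,0.05,0,0,0,0.02,0,-0.15,0.05]
}}

```text
clock: 16.62
position: [0.4987, 0.2112, 0.378]
ee_rot: [-0.0, 1.0, -0.0, -0.0]
ft_force: [0.4, -0.2, -0.2]
grip_width: 0.587
grasp_force: 0.0
```

```bash
python3 - <<'E'
from arc import *
np.set_printoptions(precision=4,suppress=True)
o=manip.get_obs();print(o["clock"],o["position"],o["ft_force"])
p,W=shot("wrist");save(p,"w8.png")
for l in ("pan","stopper_mid"):
  for r in manip.tip_of(p,l)[:1]: print(l,w(W,r["position"]),r["conf"])
E
```

```text
16.625 [0.4987 0.2112 0.378 ] [ 0.3605 -0.1745 -0.2012]
pan [0.5174 0.2085 0.0453] 0.81
stopper_mid [0.514  0.2143 0.0555] 0.57
```

View pics/w8.png

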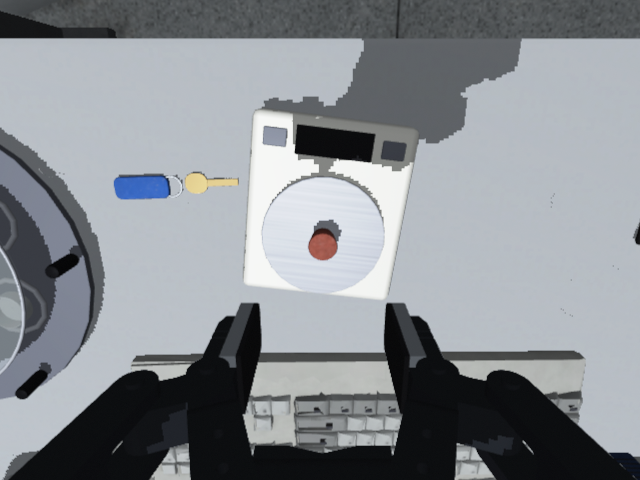

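The stopper stands upright at pixel (323,243), close to the pan's centre at (323,235).

```bash
python3 -c "
from workcell import manip
print(manip.hand_in())"
```

```text
the job is handed in; nothing more can be done
None
```

The job is handed in: I turned the carousel half a turn, picked the stopper out through the opening, and left it standing upright near the middle of the balance pan at about 17 s of the 72 s allowed; the verdict was not shown.

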